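# Put the tea cup in the steriliser and hold its lid half lowered

### The job

Take the blue tea cup from the sloping green draining rack and lower it, rim down and without dropping it, into the empty pocket of the white cup steriliser, and let go of it. Then take the blue bar of the steriliser's lid, which stands open, bring the lid down until it is open at 45 degrees (half-way between closed and upright) and finish still holding it there with the gripper, because it falls shut when let go, which it must not do. Leave the other cups and everything else on the desk where they are.

Things in the scene. Friction and masses are not known exactly. Their poses are not given: they have to be found in the camera images.
- cup_mid (a point): Blue ceramic tea cup to place: round, 56 mm across, 62 mm high, wall 4 mm, 90 to 170 g; its last 12 mm narrow to 50 mm at the closed base. Point: on its axis half-way up. z runs from the open rim out through the closed base (up when rim-down). Starts rim-down on the rack's slope, against its ledge, z leaning 30 degrees from vertical towards the rack's -x; y level, along the ledge.
- rack: Green draining rack, fixed, 215 mm long (its y), about 100 mm deep (x), under 80 mm high. The slope, 30 degrees from level, faces its -x (the robot); a ledge along the low edge rises 28 mm square to it. Two cups stand on it side by side about 100 mm apart along y, the blue one at either end. Origin: on the desk under the middle; z up.
- spare_cup_mid (a point): White cup on the rack, beside the blue one, same size and frame as the blue cup; leave it.
- steriliser: White open box, fixed, 166 (x) x 256 (y) mm, walls 8 mm thick up to 100 mm above the desk, with two round pockets in the grey plate inside and a hinged lid. Origin: on the desk under its middle. +x points to the hinge side, y along the hinge, z up.
- pocket (a point): Centre of the floor of the empty pocket, 30 mm above the desk; 62 mm across, 10 mm deep, green floor (plate's top 40 mm above the desk). Axes as the steriliser's: x level to the hinge, which is 83 mm away; y away from the other pocket. Inner wall faces are 75 mm away towards -x and +x, 73 mm towards +y. A seated cup's middle is 31 mm above this point.
- mate_cup_mid (a point): White cup that already stands rim-down in the other pocket, 102 mm from the empty one (towards the pocket's -y); same size as the blue cup; leave it.
- lid (a joint): Lid's opening angle, rad: 0 closed, 1.571 upright, 1.8 its stop, leaning back. Starts at 1.6 to 1.8, where slight hinge friction or the stop keeps it; below about 1.3 it falls shut. Wanted at the end: 0.785 (45 degrees). White panel 166 x 256 x 12 mm, 350 g; about 1 N at the bar holds it at 45 degrees.
- lid_hinge (a point): Point on the lid's hinge line, mid-length, 100 mm above the desk at the steriliser's rim. y along the hinge. Turns with the lid: -x points along the panel from hinge to bar, z out of the outer face (up when closed).
- lid_bar (a point): Middle of the blue round bar at the lid's free edge: 10 mm thick, 110 mm long, parallel to the hinge (y), 215 mm from the hinge along the panel (-x) and 6 mm to its outer side (z), 44 mm clear of the panel's edge, on an arm at each end 55 mm from this point. Axes as lid_hinge. Part of the lid; being round it can turn between the fingers.
- glue: Small amber glue bottle with red cap, 34 mm across, 100 mm high; origin under its foot; leave it.
- dish_a: White square dessert dish, 100 x 100 x 35 mm, on the light green tray; origin under its middle; leave it.
- stapler: Red and black stapler, 120 x 32 x 45 mm; origin under its middle; leave it.
Mind the look-alikes: they are no part of the job. What is shaped like the glue but yellow is not meant.

How it is judged:
On the way, in this order (a step that is already met when the one before it is completed fails the run):
1. the blue cup is lowered into the empty pocket rim down while the gripper still holds it (horizontal distance between cup_mid and pocket below 0.01 m and z of cup_mid in the frame of pocket below 0.043 m and angle between cup_mid's own z axis and vertical below 0.3 rad and contact force between cup and the fingers above 0.5 N), for 0.05 s.
2. the cup stands in the pocket, rim down on its floor, let go, with the lid still standing open (horizontal distance between cup_mid and pocket below 0.006 m and z of cup_mid in the frame of pocket between 0.027 and 0.0345 m and angle between cup_mid's own z axis and vertical below 0.08 rad and contact force between cup and the fingers below 0.1 N and value of joint lid above 1.45 rad), for 0.3 s.
At the end, for the whole second after the job is handed in: Lid held by the fingers, at rest, open at 45 degrees give or take 7, resting on nothing else; blue cup rim down in the pocket (within 6 mm of its centre, on its floor, under 4.5 degrees off upright), untouched; every other loose thing within 20 mm of its start (horizontal distance between cup_mid and pocket below 0.006 m and z of cup_mid in the frame of pocket between 0.027 and 0.0345 m and angle between cup_mid's own z axis and vertical below 0.08 rad and contact force between cup and the fingers below 0.1 N and value of joint lid between 0.665398 and 0.905398 rad and velocity of joint lid between -0.08 and 0.08 rad/s and contact force between lid and the fingers above 0.4 N and contact force between lid and cup below 0.1 N and contact force between lid and spare_cup below 0.1 N and contact force between lid and mate_cup below 0.1 N and contact force between lid and glue below 0.1 N and contact force between lid and dish_a below 0.1 N and contact force between lid and stapler below 0.1 N and distance of each of spare_cup_mid, mate_cup_mid, glue, dish_a, stapler from where it was at the start of the episode below 0.02 m); the arm keeps its last pose, push and grip.
It fails at once if the lid falls or is brought below 23 degrees (value of joint lid below 0.4 rad).
It fails at once if another cup is displaced by more than 30 mm (distance of any of spare_cup_mid, mate_cup_mid from where it was at the start of the episode above 0.03 m).
It fails at once if something else on the desk is displaced by more than 30 mm (distance of any of glue, dish_a, stapler from where it was at the start of the episode above 0.03 m).
It also fails if it takes over 58 s, if anything falls off the work surface, if the arm or the gripper's body presses on something with over 40 N, if the wrist force passes 120 N, or if a joint passes its speed limit or range.

### The arm

A 7-joint arm with a two-finger parallel gripper is mounted at the origin on the work surface. World frame = base frame: x ahead of the robot, y to its left, z up, the work surface at z = 0. Lengths are in m, angles in rad, forces in N, time in s.
With the tool pointing down it reaches from about 0.425 to 0.825 m from the base axis. Payload 3.6 kg.
Tool frame: the origin (TCP) lies where the fingers leave the gripper's body, on its centre line; the fingertips stand 73 mm ahead of it and the grasp point (between the pads) lies 54 mm ahead of it; z points along the fingers, y is the line along which they close (so a half turn about z gives the same grasp; the last joint's range is limited). The gripper opens to 85 mm and grips with 20 to 120 N. Pads are 22 mm wide; open, the fingers measure 114 mm over their backs; the gripper's body (76 mm by 85 mm) begins 54 mm behind the grasp point. The pads swing forward as they close: fully open they stand 13 mm farther back than shut.
Start: joints at [1.119, 0.615, -0.013, 1.423, 0.008, 1.103, -0.04], TCP at [0.268, -0.592, 0.304] pointing down, gripper open.
Joint ranges: [-3.12, 3.12], [-0.3, 2.06], [-1.34, 1.32], [0.26, 2.42], [-1.36, 4.5], [0.01, 1.98], [-2.84, 2.84]. Speed limits (rad/s): [2.79, 2.79, 3.14, 3.14, 3.14, 3.14, 3.14].

### API

Orientations are given as a unit quaternion [x, y, z, w].
In Python, from station import arm, snapshot, camera_info, ticket gives the robot as it stands. Calls block until the motion is done:
- arm.movep(position, orientation): joint-space move of the TCP to a pose.
- arm.line_to(position, velocity=0.15, ori=None): straight line of the TCP; ori=None keeps the orientation; velocity is the mean speed in m/s.
- arm.move_j(angles): joint-space move.
- arm.move_gripper(opening, effort=None): opening from 0.0 (shut) to 1.0 (fully open); effort is the grip in N (None keeps the last); returns when the fingers have stopped.
- arm.pause(seconds).
- arm.ik(position, orientation): joint angles nearest the present ones, or None.
- snapshot(name): name is "scene" or "top"; returns the picture (480x640x3 uint8, blue, green, red); there is no depth.
- camera_info(name): a dict with "fx", "fy", "cx", "cy" (pixels), "dist_coeffs" ([k1, k2, p1, p2, k3] as OpenCV has them; the pictures are not rectified), "R" (3x3) and "t" (3): a world point X has camera coordinates R X + t. Camera axes: x right, y down, z forward; pixel columns grow to the right and rows downward; lengths in m; the calibration is good to about 2 mm. A picture is of the moment at which its call begins. camera_info takes no time and is no camera call.
A pose or a line that the arm cannot do raises arm.MotionError and nothing moves.
- ticket.finish_job(): hands the job in; it is judged then, once.
Readings, each from a call of its own:
- arm.read_time(): time.
- arm.read_joint_positions(): joint angles.
- arm.read_dq(): joint speeds.
- arm.read_effort(): joint torques, N m.
- arm.read_tool_pos(): TCP position.
- arm.read_eef_rot(): TCP orientation.
- arm.read_ft_force(): force on the tool from outside, world axes, zero at the start.
- arm.read_wrist_torque(): the same for the moment, N m.
- arm.read_opening(): opening from 0.0 (shut) to 1.0 (fully open).
- arm.read_finger_force(): force on a finger pad.
Only numpy, scipy, OpenCV 4.12 (cv2) and the standard library are available. Lean on these libraries where they do the work, as an engineer would, in place of code of your own. Each camera call takes 0.05 s, during which the arm holds its last target. There are 200 camera calls.

## Working session

There is one attempt and no reset: what is moved stays moved. The work goes in short steps, each a Python script; the robot and the scene stay as the last script left them, time stands still between calls to the robot, and variables do not carry over. Pictures are saved under pics/ and viewed, at most 13 in all, crops included, and the job is handed in when it is done.

```bash
ls; mkdir -p pics
python3 - <<'E'
from station import *
import cv2,numpy as np
for n in("scene","top"):
    cv2.imwrite(f"pics/{n}0.png",snapshot(n)); c=camera_info(n)
    R=np.array(c["R"]);print(n,c["fx"],c["cx"],c["cy"],c["dist_coeffs"],"pos",-R.T@np.array(c["t"]),"fwd",R[2],"right",R[0])
print(arm.read_eef_rot(),arm.read_tool_pos(),arm.read_opening())
E
```

```text
pics
scene 473.3935339264769 312.4514969338387 237.15371730878155 [-0.00650569  0.          0.          0.          0.        ] pos [1.10929462 0.35491824 1.0807307 ] fwd [-0.41428071 -0.26964277 -0.86928952] right [-0.5625216   0.82670049  0.01165094]
top 533.2505884959451 317.9052712081916 233.64469867472945 [-0.05454019  0.          0.          0.          0.        ] pos [0.31746905 0.01647912 1.59533133] fwd [ 0.19789823  0.00864746 -0.98018443] right [-0.0241138  -0.99961552 -0.01368743]
[ 9.77409404e-01  2.11351471e-01 -2.61824690e-04 -1.15937744e-03] [ 0.26828954 -0.59145998  0.30283472] 0.9985527348588296
```

View pics/scene0.png

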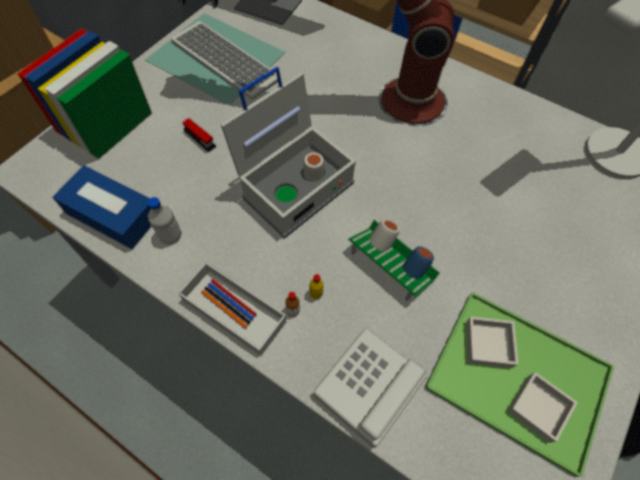

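View pics/top0.png

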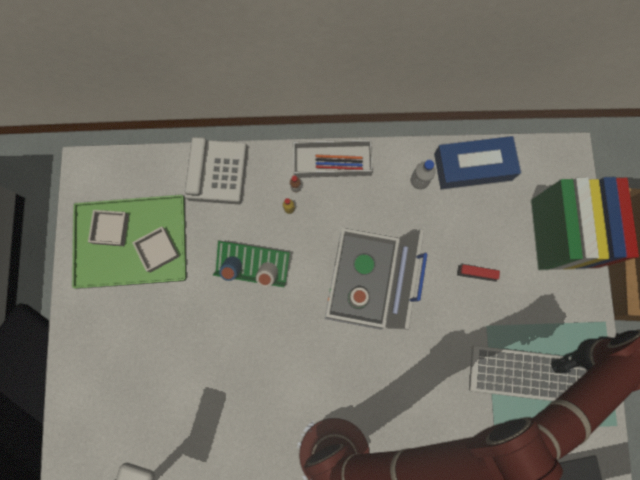

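The scene view shows the blue cup near (420,262), the white one near (385,233), the empty green pocket near (287,193) and the bar near (260,86). In the top view these are at (230,268), (266,275), (364,264) and (420,277). I'll enlarge both views to read the points more closely.

Run:
```python
import cv2
a=cv2.imread("pics/top0.png")[215:340,200:440]; b=cv2.imread("pics/scene0.png")[60:310,210:450]
a=cv2.resize(a,None,fx=10/3,fy=10/3,interpolation=cv2.INTER_CUBIC)
b=cv2.resize(b,None,fx=2.4,fy=2.4,interpolation=cv2.INTER_CUBIC)
# pixel rulers
for x in range(200,440,20): cv2.putText(a,str(x),(int((x-200+.5)*10/3)-10,10),0,.35,(0,255,255)); cv2.line(a,(int((x-200+.5)*10/3),12),(int((x-200+.5)*10/3),18),(0,255,255))
for y in range(220,340,20): cv2.putText(a,str(y),(8,int((y-215+.5)*10/3)+4),0,.35,(0,255,255)); cv2.line(a,(0,int((y-215+.5)*10/3)),(6,int((y-215+.5)*10/3)),(0,255,255))
for x in range(220,450,20): cv2.putText(b,str(x),(int((x-210+.5)*2.4)-10,10),0,.35,(0,255,255)); cv2.line(b,(int((x-210+.5)*2.4),12),(int((x-210+.5)*2.4),18),(0,255,255))
for y in range(80,310,20): cv2.putText(b,str(y),(8,int((y-60+.5)*2.4)+4),0,.35,(0,255,255)); cv2.line(b,(0,int((y-60+.5)*2.4)),(6,int((y-60+.5)*2.4)),(0,255,255))
cv2.imwrite("pics/topc.png",a);cv2.imwrite("pics/scenec.png",b); print(a.shape,b.shape)
```

```text
(417, 800, 3) (600, 576, 3)
```

View pics/topc.png

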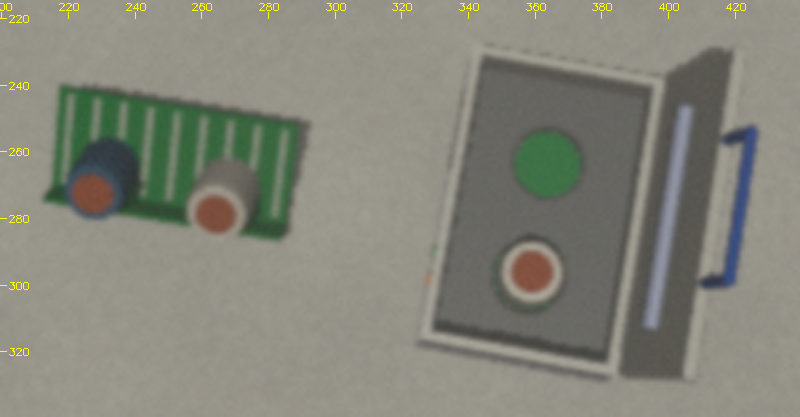

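View pics/scenec.png

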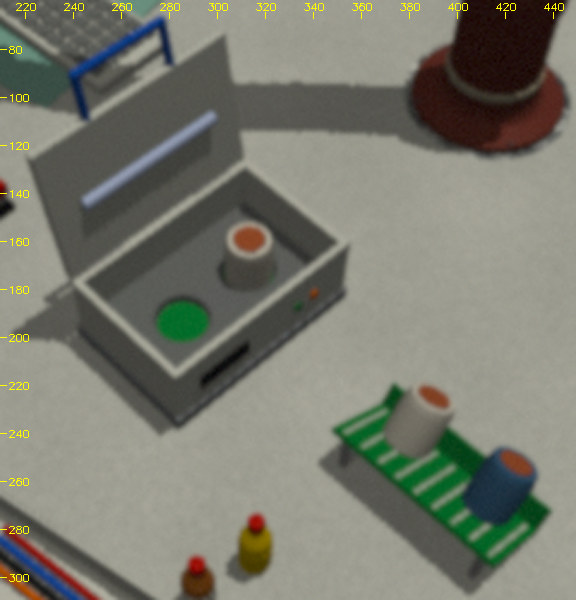

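The crops give pixel positions for the cup bases, pocket, rim corners and bar ends in both views. I'll fit poses to those.

```bash
cat > vis.py <<'E'
import numpy as np,cv2
from scipy.optimize import least_squares
from station import camera_info
CI={n:camera_info(n) for n in("scene","top")}
def proj(n,X):
    c=CI[n];K=np.array([[c["fx"],0,c["cx"]],[0,c["fy"],c["cy"]],[0,0,1]])
    return cv2.projectPoints(np.atleast_2d(np.array(X,float)),cv2.Rodrigues(np.array(c["R"]))[0],np.array(c["t"]),K,np.array(c["dist_coeffs"]))[0].reshape(-1,2)
def tri(s,t):
    f=lambda X:np.r_[proj("scene",X)[0]-s,proj("top",X)[0]-t]
    r=least_squares(f,[.5,0,.1]);return r.x,np.abs(r.fun).max()
def rz(a):return np.array([[np.cos(a),-np.sin(a),0],[np.sin(a),np.cos(a),0],[0,0,1]])
def ster(p,q):return np.array([p[0],p[1],0])+np.atleast_2d(q)@rz(p[2]).T
def barpt(th,y):   # in steriliser frame; rotation about hinge opening by th
    return [.083-.215*np.cos(th)+.006*np.sin(th),y,.1+.215*np.sin(th)+.006*np.cos(th)]
E
python3 - <<'E'
from vis import *
P={"blue":((424.5,252.4),(227.1,272.7)),"spare":((389.9,224.5),(264.3,278.7)),"mate":((313.7,158.7),(359.1,295.8)),"pocket":((285.3,192.8),(363.9,263.7)),
"c-+":((283.7,216.6),(343.5,227.7)),"c--":((354.5,160.8),(326.7,315)),"c+-":((311.6,127.4),(383.1,327)),"c++":((240.8,177.4),(399.9,237.9)),
"bar+":((239.9,89.5),(425.1,252.9)),"bar-":((277.4,67.8),(418.8,299.7))}
T={k:tri(*v) for k,v in P.items()}
for k,(x,e) in T.items():print(k,x.round(4),round(e,2))
def f(p):
    r=[]
    Q={"mate":[0,-.051,.092],"pocket":[0,.051,.030]}
    for a in"-+":
        for b in"-+":Q["c"+a+b]=[(.083 if a=="+" else -.083),(.128 if b=="+" else -.128),.1]
    Q["bar+"]=barpt(p[3],.055);Q["bar-"]=barpt(p[3],-.055)
    for k,q in Q.items():
        X=ster(p,q); r+=[*(proj("scene",X)[0]-P[k][0]),*(proj("top",X)[0]-P[k][1])]
    return np.array(r)
s=least_squares(f,[.5,-.1,-1.6,1.7],loss="soft_l1");print(s.x,f(s.x).reshape(-1,4).round(1))
print("pocket",ster(s.x,[0,.051,.03]),"bar",ster(s.x,barpt(s.x[3],0)))
d=T["blue"][0]-T["spare"][0];print(d,np.linalg.norm(d),np.degrees(np.arctan2(d[1],d[0])))
E
```

```text
blue [0.5162 0.2906 0.0836] 0.63
spare [0.4962 0.184  0.0849] 0.55
mate [ 0.4398 -0.0821  0.0946] 0.2
pocket [ 0.5391 -0.1047  0.0359] 0.52
c-+ [ 0.6339 -0.0419  0.0982] 0.76
c-- [0.388  0.0112 0.0994] 0.16
c+- [ 0.3523 -0.1466  0.0954] 0.75
c++ [ 0.6    -0.2025  0.0976] 0.66
bar+ [ 0.5213 -0.2317  0.3165] 0.19
bar- [ 0.4089 -0.2106  0.3086] 0.01
[ 0.49223451 -0.09426226 -1.78593707  1.76692409] [[-0.8  1.1  0.6 -1. ]
 [-0.2  2.   0.5 -1. ]
 [ 1.4 -0.4 -1.2  1.2]
 [-0.5  0.1 -1.2 -0. ]
 [ 0.9 -1.9  1.4  0.6]
 [-0.7 -0.8 -0.4  0.4]
 [ 0.7  1.1  0.6  1.6]
 [-0.3  0.1 -0.1 -0.7]]
pocket [[ 0.54205877 -0.10515     0.03      ]] bar [[ 0.46431439 -0.22202987  0.3097089 ]]
[ 0.01998997  0.1065652  -0.0013207 ] 0.10843193854810014 79.37567379467679
```

```bash
cat > plan.py <<'E'
from vis import *
from scipy.spatial.transform import Rotation as R
from station import arm,snapshot,ticket
ry=np.array([.1844,.9828,0]);rx=np.array([.9828,-.1844,0]);Z=np.array([0,0,1.])
cz=-.5*rx+np.cos(np.pi/6)*Z
blue=np.array([.5162,.2906,.0831])-.031*cz
pocket=np.array([.540,-.105,.03]); SP=[.4905,-.0942,-1.79]
def ori(z,y):z=z/np.linalg.norm(z);y=y-z*(y@z);y/=np.linalg.norm(y);return R.from_matrix(np.c_[np.cross(y,z),y,z]).as_quat()
qg=ori(-cz,-ry)
bx=rz(SP[2])[:,0]
qd=ori(-Z,bx)
E
python3 - <<'E'
from plan import *
f=lambda p,q:(lambda a:None if a is None else np.round(a,2))(arm.ik(list(p),list(q)))
print("blue",blue)
print("up",f([.268,-.592,.5],arm.read_eef_rot()))
print("mid",f([.5,-.1,.5],qd))
for h in(.058,.13,.2):print("g",h,f(blue+h*cz,qg),f(blue+h*cz,ori(-cz,ry)))
for z in(.118,.2,.3):print("p",f(pocket*[1,1,0]+[0,0,z],qd))
for th in(1.767,1.5,1.2,.785):
  b=ster(SP,barpt(th,0))[0]
  for t in (0,.4,.785):
    z=-Z*np.cos(t)+bx*np.sin(t); print("bar",th,t,f(b-.054*z,ori(z,bx)),f(b-.154*z,ori(z,bx)) is not None)
E
```

```text
blue [0.5314334  0.2877418  0.05625321]
up [ 1.11  0.53 -0.    1.03  0.    1.58 -0.03]
mid [ 0.22  0.26 -0.09  1.46  0.02  1.43 -1.66]
g 0.058 [-0.97  0.78  0.38  2.06  1.52  0.14  2.29] [-0.47  0.78 -0.39  2.04  1.61  0.67 -0.8 ]
g 0.13 [-1.3   0.76  0.81  2.1  -0.78  0.16 -1.74] [-1.27  0.74  0.77  2.1  -0.59  0.14  1.22]
g 0.2 [-0.13  0.75 -1.15  2.07  1.4   1.2   2.49] [-0.22  0.66 -0.96  2.07  1.35  1.05 -0.62]
p [ 0.1   0.72  0.09  1.9  -0.11  0.54 -1.53]
p [ 0.1   0.59  0.08  1.84 -0.07  0.72 -1.57]
p [ 0.12  0.46  0.05  1.72 -0.03  0.96 -1.61]
bar 1.767 0 [ 0.35  0.34  0.07  1.73 -0.03  1.07 -1.36] True
bar 1.767 0.4 [ 0.05  0.34  0.18  1.8   0.4   1.04 -1.77] True
bar 1.767 0.785 [-0.39  0.47  0.58  1.88  0.63  1.03 -2.02] True
bar 1.5 0 [ 0.27  0.32  0.03  1.74 -0.01  1.08 -1.48] True
bar 1.5 0.4 [ 0.01  0.34  0.08  1.78  0.41  1.11 -1.9 ] True
bar 1.5 0.785 [-0.38  0.46  0.4   1.83  0.65  1.17 -2.14] True
bar 1.2 0 [ 0.17  0.33 -0.01  1.77  0.    1.05 -1.63] True
bar 1.2 0.4 [-0.09  0.37  0.05  1.77  0.41  1.14 -2.03] True
bar 1.2 0.785 [-0.42  0.49  0.31  1.79  0.62  1.25 -2.23] True
bar 0.785 0 [ 0.05  0.38 -0.04  1.82  0.02  0.93 -1.79] True
bar 0.785 0.4 [-0.28  0.46  0.13  1.78  0.35  1.08 -2.14] True
bar 0.785 0.785 [-0.56  0.6   0.35  1.75  0.53  1.24 -2.3 ] True
```

```bash
cat >> plan.py <<'E'
by=rz(SP[2])[:,1]
def gz(t):return rx*np.sin(t)-Z*np.cos(t)          # rack tool axis, tilt t ahead
def pz(t):a=np.pi/6-t;return -Z*np.cos(a)-by*np.sin(a)
def gpose(t,up=0,G=.008):z=gz(t);return blue+G*cz-.052*z+up*cz,ori(z,-ry)
def ppose(t,h=0,G=.008,off=np.zeros(3)):z=pz(t);return pocket+off+(.031+G+h)*Z-.052*z,ori(z,bx)
E
python3 - <<'E'
from plan import *
f=lambda p:(lambda a:None if a is None else np.round(a,2))(arm.ik(list(p[0]),list(p[1])))
for t in(0,.15,.26,.35):
  print(t,*[f(gpose(t,u)) for u in(0,.1,.2)]); print("   P",*[f(ppose(t,u)) for u in(0,.08,.2)])
E
```

```text
0 [-0.59  0.77  0.09  1.75 -0.1   0.63 -2.2 ] [-0.5   0.61 -0.15  1.79  0.13  0.75 -2.47] [-0.29  0.49 -0.55  1.79  0.31  0.95 -2.73]
   P [ 0.1   0.93  0.13  1.47 -0.12  1.28 -1.52] [ 0.09  0.83  0.14  1.43 -0.11  1.42 -1.53] [ 0.09  0.71  0.14  1.31 -0.09  1.65 -1.55]
0.15 [-0.76  0.76  0.28  1.85 -0.21  0.45 -2.14] [-0.6   0.57 -0.08  1.88  0.28  0.61 -2.64] [-0.56  0.41 -0.23  1.87  0.3   0.8  -2.73]
   P [ 0.1   0.85  0.11  1.59 -0.11  1.08 -1.53] [ 0.1   0.75  0.12  1.55 -0.09  1.23 -1.54] [ 0.1   0.63  0.11  1.42 -0.07  1.48 -1.57]
0.26 [-0.92  0.78  0.47  1.92 -0.45  0.34 -1.95] [-0.73  0.55  0.05  1.95  0.36  0.5  -2.75] [-0.73  0.39 -0.06  1.93  0.37  0.71 -2.81]
   P [ 0.1   0.8   0.1   1.68 -0.1   0.93 -1.54] [ 0.1   0.7   0.11  1.63 -0.09  1.08 -1.55] [ 0.11  0.57  0.09  1.5  -0.06  1.34 -1.58]
0.35 [-1.    0.8   0.54  1.97 -0.54  0.23 -1.89] [-0.91  0.56  0.26  2.    0.36  0.39 -2.78] [-1.01  0.38  0.26  1.99  0.33  0.61 -2.79]
   P [ 0.1   0.77  0.09  1.75 -0.1   0.8  -1.54] [ 0.1   0.66  0.1   1.7  -0.08  0.96 -1.56] [ 0.11  0.52  0.07  1.56 -0.05  1.23 -1.59]
```

```bash
sed -i 's/ori(z,-ry)/ori(z,ry)/; s/ori(z,bx)$/ori(z,-bx)/; s/^qd=.*/qd=ori(-Z,-bx)/' plan.py; tail -3 plan.py
python3 - <<'E'
from plan import *
r=arm.read_eef_rot();arm.line_to([.268,-.592,.48],.3)
arm.movep([.5,-.1,.5],qd);print(arm.read_joint_positions(),arm.read_time())
p,q=gpose(.15,.1);arm.movep(p+[0,0,.06],q)
print(np.round(arm.read_joint_positions(),2),arm.read_tool_pos(),arm.read_time())
j=arm.ik(*map(list,gpose(.15,0)));print(np.round(j,2))
im=snapshot("scene");cv2.imwrite("pics/s1.png",cv2.resize(im[130:330,290:530],None,fx=2.5,fy=2.5,interpolation=2))
E
```

```text
def pz(t):a=np.pi/6-t;return -Z*np.cos(a)-by*np.sin(a)
def gpose(t,up=0,G=.008):z=gz(t);return blue+G*cz-.052*z+up*cz,ori(z,ry)
def ppose(t,h=0,G=.008,off=np.zeros(3)):z=pz(t);return pocket+off+(.031+G+h)*Z-.052*z,ori(z,-bx)
[ 0.62888531  0.31518063 -0.67935122  1.44305729  0.1978108   1.45313127
  1.29911824] 2.8
[-0.17  0.58 -0.74  1.81  0.66  0.91  0.15] [0.47191272 0.29801929 0.26152663] 4.5
[-0.24  0.81 -0.57  1.83  0.89  0.68  0.02]
```

View pics/s1.png

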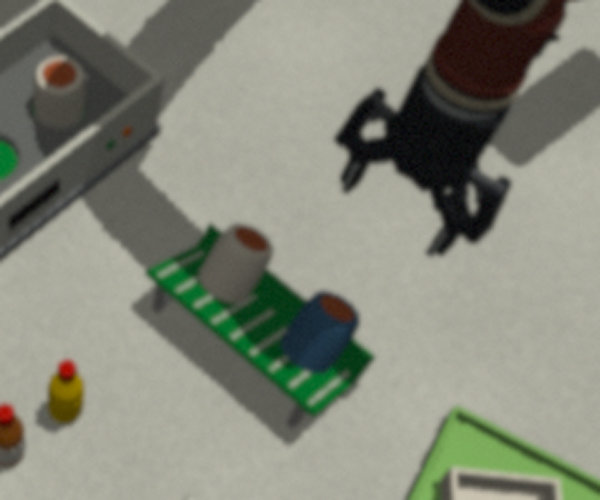

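The open gripper is above and robot-side of the blue cup, at about (330,330) in the crop, with its fingers spread along the ledge as planned. Next I'll go down and grip.

Run:
```python
from plan import *
p,q=gpose(.15,.09);arm.line_to(p,.15,q)
p,q=gpose(.15,0);arm.line_to(p,.1)
print(arm.read_tool_pos()-p,arm.read_ft_force())
arm.move_gripper(0.4,40)
print(arm.read_opening(),arm.read_finger_force(),arm.read_ft_force(),arm.read_time())
for n in("scene","top"):
    im=snapshot(n);cv2.imwrite(f"pics/g_{n}.png",im)
a=cv2.resize(cv2.imread("pics/g_scene.png")[190:310,340:460],None,fx=3.3,fy=3.3,interpolation=2)
b=cv2.resize(cv2.imread("pics/g_top.png")[210:330,190:310],None,fx=3.3,fy=3.3,interpolation=2)
cv2.imwrite("pics/g.png",np.hstack([a,b]))
```

```text
[-0.0001676   0.00060826  0.00053716] [-0.21483623  0.16923079  0.04408418]
0.6331117262286519 41.97320178151131 [-1.5640215  -1.23883187  4.85689893] 6.6083
```

View pics/g.png

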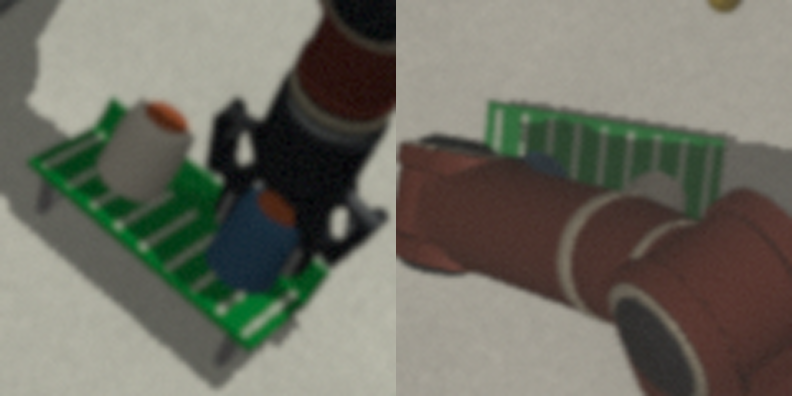

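The fingers hold the blue cup (crop left, about (255,240)): opening 0.63, 42 N. I'll lift it square to the slope and carry it over the pocket.

Run:
```python
from plan import *
p,q=gpose(.15,.07);arm.line_to(p,.1)
arm.line_to(p+[0,0,.12],.2)
print(arm.read_opening(),arm.read_finger_force(),arm.read_ft_force())
p,q=ppose(.15,.14);arm.movep(p,q);
p,q=ppose(.15,.08);arm.line_to(p,.15)
print(np.round(arm.read_joint_positions(),2),arm.read_tool_pos()-p,arm.read_finger_force(),arm.read_time())
for n in("scene","top"):
    im=snapshot(n);cv2.imwrite(f"pics/h_{n}.png",im)
a=cv2.resize(cv2.imread("pics/h_scene.png")[100:230,230:360],None,fx=3,fy=3,interpolation=2)
b=cv2.resize(cv2.imread("pics/h_top.png")[215:345,310:440],None,fx=3,fy=3,interpolation=2)
cv2.imwrite("pics/h.png",np.hstack([a,b]))
```

```text
0.6373241111849856 42.27992456406355 [-0.50800116  0.12988109 -0.98027523]
[ 0.57  0.87 -0.78  1.53  0.46  1.35  1.05] [0.00036146 0.00095824 0.0005917 ] 42.29289472103119 10.3583
```

View pics/h.png

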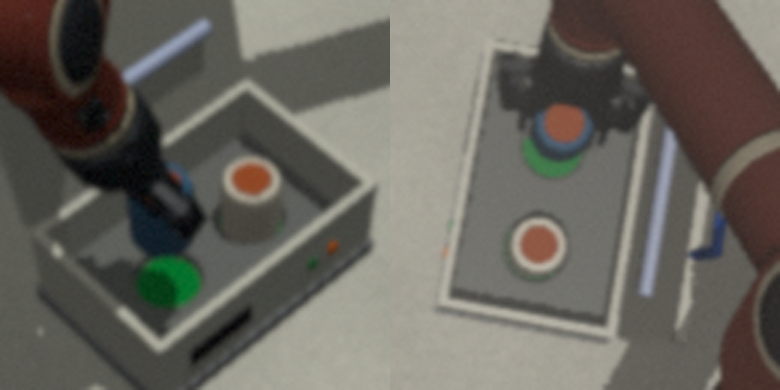

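The left half (scene) shows the cup over the box beside the green pocket. The right half (top) shows its base centred at about (367.8,255.8), roughly over the pocket. The arm's elbow overhangs the lid bar, so I'll raise, swing the elbow away, then check centring numerically.

Run:
```python
from plan import *
def atz(n,uv,z):
    return least_squares(lambda w:proj(n,[w[0],w[1],z])[0]-uv,[.5,0]).x
print("base top",atz("top",(367.8,255.8),.172),"pocket",pocket, "mate",atz("top",(358.8,296.2),.092),"pkt",atz("top",(363.7,263.7),.03))
p,q=ppose(.15,.2);arm.line_to(p,.2)
j=[.1,.63,.11,1.42,-.07,1.48,1.57]
arm.move_j(j);print(arm.read_tool_pos()-p,R.from_quat(arm.read_eef_rot()).inv()*R.from_quat(q))
arm.movep(p,q);print(np.round(arm.read_joint_positions(),2))
p,q=ppose(.15,.05);arm.line_to(p,.15);print(np.round(arm.read_joint_positions(),2),arm.read_tool_pos()-p,arm.read_finger_force(),arm.read_time())
for n in("scene","top"):
    im=snapshot(n);cv2.imwrite(f"pics/k_{n}.png",im)
a=cv2.resize(cv2.imread("pics/k_scene.png")[140:220,240:320],None,fx=5,fy=5,interpolation=2)
b=cv2.resize(cv2.imread("pics/k_top.png")[225:305,325:405],None,fx=5,fy=5,interpolation=2)
cv2.imwrite("pics/k.png",np.hstack([a,b]))
```

```text
base top [ 0.54024728 -0.1041002 ] pocket [ 0.54  -0.105  0.03 ] mate [ 0.43865382 -0.08080701] pkt [ 0.5391588  -0.10300868]
[-0.00203615  0.00125775 -0.00452543] Rotation.from_matrix(array([[ 0.99990216,  0.00296296, -0.01367099],
                            [-0.0029388 ,  0.99999409,  0.00178681],
                            [ 0.01367621, -0.00174646,  0.99990495]]))
[ 0.1   0.63  0.11  1.42 -0.07  1.48  1.57]
[ 0.11  0.78  0.09  1.56 -0.08  1.17  1.59] [ 0.00058381 -0.00012253  0.00088111] 42.29204971343279 13.5
```

View pics/k.png

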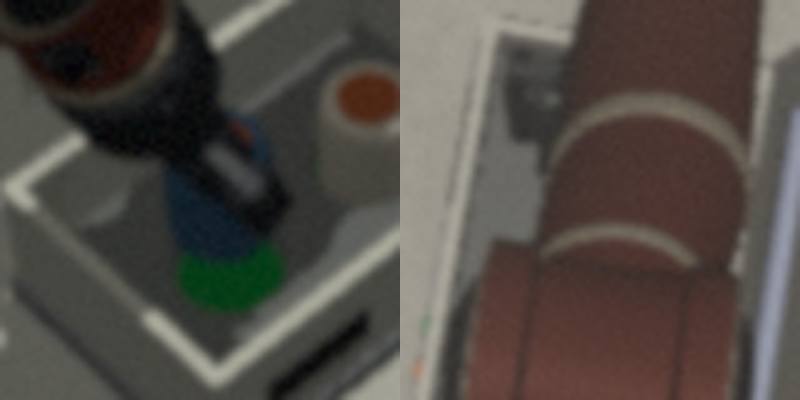

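Run:
```python
from plan import *
print("rim/pocket centre scene pred",proj("scene",[[.54,-.105,.08],pocket]))
off=np.array([-.0008,.0008,0])
p,q=ppose(.15,.012,off=off);arm.line_to(p,.08)
f0=arm.read_ft_force();print(f0,arm.read_tool_pos()-p)
for h in np.arange(.010,-.006,-.001):
    arm.line_to(ppose(.15,h,off=off)[0],.02);f=arm.read_ft_force()-f0
    print(round(h,3),f.round(1),(arm.read_tool_pos()-p).round(4))
    if np.linalg.norm(f)>6:break
print(arm.read_time())
im=snapshot("scene");cv2.imwrite("pics/m.png",cv2.resize(im[140:220,240:320],None,fx=5,fy=5,interpolation=2))
```

```text
rim/pocket centre scene pred [[284.87982282 183.29837605]
 [285.60359749 194.32098914]]
[ 0.81917408 -0.13418927 -0.47269893] [-3.62931225e-05 -2.73836351e-05 -3.75406249e-04]
0.01 [-0.7  0.4 -1.3] [ 0.0001 -0.0001 -0.0017]
0.009 [ 0.  -0.3 -1. ] [ 0.     -0.     -0.0029]
0.008 [-1.4  0.8 -1.4] [-0.      0.     -0.0041]
0.007 [-1.   0.  -0.8] [-0.      0.     -0.0051]
0.006 [-1.5  0.  -0.3] [-0.      0.     -0.0061]
0.005 [-1.1  0.2 -0.3] [-0.0001 -0.     -0.0071]
0.004 [-0.6  0.3 -0.8] [-0.     -0.     -0.0081]
0.003 [-1.3  0.3 -0.6] [-0.     -0.     -0.0091]
0.002 [-0.6  1.  -1.2] [-0.0001  0.     -0.0101]
0.001 [ 0.1 -0.3 -1. ] [-0.0001  0.     -0.0111]
0.0 [-0.   0.4  4.3] [ 0.0001 -0.0001 -0.0114]
-0.001 [-1.   0.4 10.2] [ 0.0001 -0.0001 -0.0114]
17.225
```

View pics/m.png

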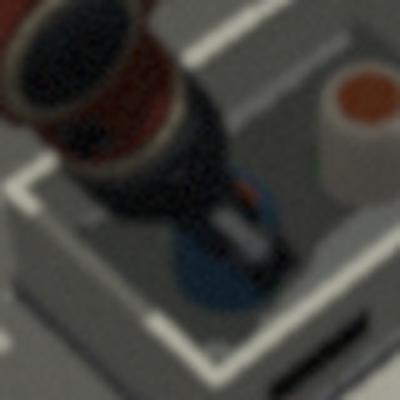

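The cup is down in the pocket (crop about (225,255)); the floor contact came at exactly the expected height. Now I'll let go, back off upward and look at the cup and lid.

Run:
```python
from plan import *
arm.move_gripper(0.95);arm.pause(.1)
print(arm.read_opening(),arm.read_finger_force(),arm.read_ft_force())
p=np.array(arm.read_tool_pos());arm.line_to(p+[0,0,.1],.1);arm.line_to(p+[0,0,.28],.3)
arm.pause(.2)
b=ster(SP,barpt(1.767,0))[0];arm.movep(b+[-.05,-.0,.22],qd)
print(b,np.round(arm.read_joint_positions(),2),arm.read_time())
for n in("scene","top"):cv2.imwrite(f"pics/r_{n}.png",snapshot(n))
a=cv2.resize(cv2.imread("pics/r_scene.png")[50:230,220:360],None,fx=3,fy=3,interpolation=2)
b=cv2.resize(cv2.imread("pics/r_top.png")[195:345,315:435],None,fx=3.6,fy=3.6,interpolation=2)
cv2.imwrite("pics/r.png",np.hstack([a,b[:540]][:2]) if a.shape[0]==b.shape[0] else a)
```

```text
0.947805811974887 0.0 [-0.93474673  0.1385796  -0.9247782 ]
[ 0.46205754 -0.22186865  0.30970527] [ 0.3   0.18  0.19  1.49 -0.03  1.48  1.84] 20.7333
```

View pics/r.png

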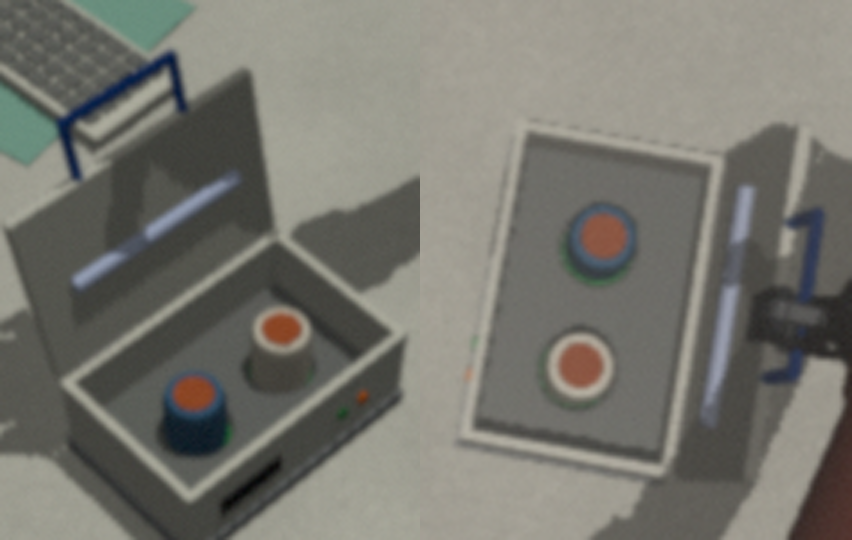

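The cup stands centred in its pocket (crop left about (195,410), right about (603,238)). The lid and bar haven't moved. Next I'll grip the bar.

Run:
```python
from plan import *
b=ster(SP,barpt(1.767,0))[0]+[.002,0,.001]
arm.line_to(b+[0,0,.17],.15,qd);arm.line_to(b+[0,0,.054],.12)
f0=arm.read_ft_force();print(f0,arm.read_tool_pos()-b)
arm.move_gripper(0.0,20)
print(arm.read_opening(),arm.read_finger_force(),arm.read_ft_force(),arm.read_time())
th0=1.767
for th in np.arange(1.74,1.3,-.04):
    c=ster(SP,barpt(th,0))[0]+[.002,0,.055]
    arm.line_to(c,.06);f=arm.read_ft_force()-f0;print(round(th,2),f.round(1),arm.read_finger_force().__round__(1))
    if np.linalg.norm(f)>15:break
print(arm.read_opening(),arm.read_time())
for n in("scene","top"):cv2.imwrite(f"pics/b_{n}.png",snapshot(n))
cv2.imwrite("pics/b.png",cv2.resize(cv2.imread("pics/b_scene.png")[40:220,200:400],None,fx=3,fy=3,interpolation=2))
```

```text
[-0.25407923 -0.90623789 -0.86038992] [ 0.0003108  -0.00025932  0.05488887]
0.10696013882959635 19.48161631822586 [ 0.24107451 -1.49659333 -0.49814453] 23.225
1.74 [-1.   0.9  2.1] 19.7
1.7 [-0.8  0.3  2.9] 19.7
1.66 [-1.9 -0.4  4.5] 20.1
1.62 [-1.5  0.1  5.4] 20.2
1.58 [-1.9  0.9  3.8] 20.3
1.54 [-2.1  1.5  3.9] 20.3
1.5 [-3.1  0.7  1.5] 20.3
1.46 [-2.6  1.4  1.4] 20.2
1.42 [-2.1  1.6  2.2] 20.2
1.38 [-3.   1.2  1.7] 20.2
1.34 [-3.7  2.9  1.9] 20.2
0.10600618871018155 26.3917
```

View pics/b.png

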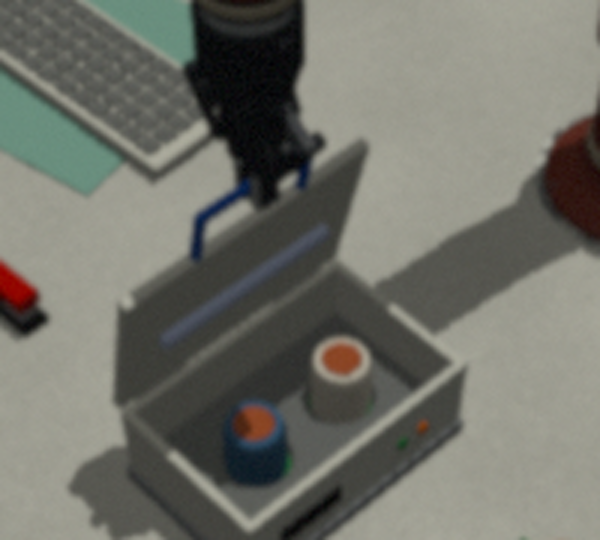

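The bar is held between the fingers (crop about (265,185)), the lid is following, and the forces are small. I'll carry on to 45°.

Run:
```python
from plan import *
for th in np.append(np.arange(1.30,.79,-.04),.785):
    c=ster(SP,barpt(th,0))[0]+[.002,0,.055]
    arm.line_to(c,.06);f=arm.read_ft_force();print(round(th,2),f.round(1),arm.read_finger_force().__round__(1))
    if np.linalg.norm(f)>20:break
arm.move_gripper(0.0,40);arm.pause(.3)
print(arm.read_opening(),arm.read_finger_force(),arm.read_ft_force(),arm.read_time())
for n in("scene","top"):cv2.imwrite(f"pics/e_{n}.png",snapshot(n))
cv2.imwrite("pics/e.png",cv2.resize(cv2.imread("pics/e_scene.png")[60:240,200:400],None,fx=3,fy=3,interpolation=2))
```

```text
1.3 [-4.1  0.8  1.3] 20.2
1.26 [-5.7  0.7  1.1] 20.2
1.22 [-4.1 -0.2  0.8] 20.2
1.18 [-5.9  0.7  0. ] 20.2
1.14 [-5.   2.   1.3] 20.2
1.1 [-5.1  2.3 -0.2] 20.2
1.06 [-4.9  1.4  0.5] 20.2
1.02 [-3.9  2.2  0.3] 20.2
0.98 [-5.2  1.4  0.2] 20.2
0.94 [-3.7  1.8 -1. ] 20.2
0.9 [-3.9  1.6  0.3] 20.2
0.86 [-4.3  2.9 -0.3] 20.2
0.82 [-4.5  2.   0.6] 20.2
0.78 [-6.3  1.5  0.8] 20.2
0.10054510177032708 38.88134479522705 [-5.26357241  2.17383387 -0.10432319] 31.075
```

View pics/e.png

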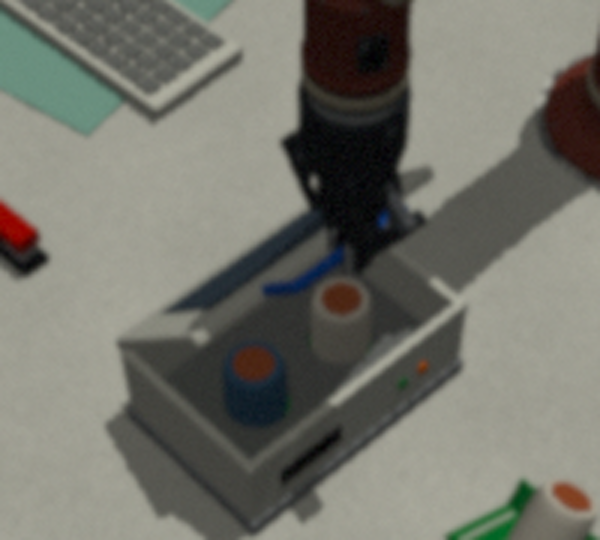

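The lid is seen nearly edge-on, with the bar's far end at about (289,156) in scene pixels and both cups in place. I'll compare that with the predicted bar end and hand in if it agrees.

Run:
```python
from plan import *
P={th:proj("scene",ster(SP,barpt(th,.055)))[0] for th in(.66,.72,.785,.85,.91)}
print(P); d=np.linalg.norm(P[.785]-[289,156.5]);print(d,arm.read_finger_force())
if d<6: print(ticket.finish_job())
```

```text
{0.66: array([305.24438016, 165.0844146 ]), 0.72: array([302.65722646, 160.14273926]), 0.785: array([299.63329778, 154.73902401]), 0.85: array([296.39524863, 149.31656607]), 0.91: array([293.23226703, 144.32514555])}
10.77812869118132 38.88087809085846
```

The picture shows a bend at crop (300,286), and the blue left of it may be the side arm running to the panel. If so, the bend is the bar's end, and it lies at the prediction. I'll check where the arm's panel end should project.

Run:
```python
from plan import *
for th in(.7,.785,.87):
    r,h=.169,.006; q=[.083-r*np.cos(th)+h*np.sin(th),.055,.1+r*np.sin(th)+h*np.cos(th)]
    a=proj("scene",ster(SP,q))[0];b=proj("scene",ster(SP,barpt(th,.055)))[0]
    print(th,"arm root crop",(a-[200,60])*3,"bar end crop",(b-[200,60])*3)
```

```text
0.7 arm root crop [279.94407973 303.1817109 ] bar end crop [310.62601602 305.38889791]
0.785 arm root crop [270.84305897 287.13523792] bar end crop [298.89989334 284.21707204]
0.87 arm root crop [260.97029584 271.0723453 ] bar end crop [286.07599557 262.94939543]
```

The arm root predicted at (271,287) and the bar end at (299,284) match the seen (268,290) and (300,286), so the lid is at about 0.78 rad. I'll hand in.

```bash
python3 -c "
from station import *
print(ticket.finish_job())"
```

```text
the job is handed in; nothing more can be done
None
```

I handed the job in with the blue cup rim down in the empty pocket and let go, and the gripper holding the lid open at about 45° (0.78 rad, estimated from the camera); no verdict came back.

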